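# Dispense grinding balls from the bench feeder

### The job

Pull the orange-handled shutter of the feeder fully open so that the three white balls drop from its funnel into the steel cup held below it, then push the shutter fully closed again and let go of it. Leave the blue-handled shutter of the other feeder shut.

Things in the scene. Friction and masses are not known exactly. Their poses are not given: they have to be found in the camera images.
- orange_shutter (a joint): Steel shutter plate, 6 mm thick, sliding level under the clear funnel of a white bench feeder; it carries the orange handle. 0 m = closed (start), 0.055 m = fully open, moving out of the feeder's front along -x of point orange_grip. Stops at both ends; about 2 N of friction; stays where it is left. The balls fall within a second of full opening.
- orange_grip (a point): Point in the orange handle, an upright fin 30 mm long (its x, the sliding line), 14 mm thick (its y), 55 mm tall, 96 to 151 mm above the table, on a strip 20 mm wide. The point is on its mid-plane, 128 mm above the table, and moves with it; pinch across y from above. +x points level to the funnel (rim radius 56 mm, top 168 mm up), its centre 130 mm away when closed; z up. The feeder is fixed.
- orange_cup: Round steel cup, 65 mm tall, 76 mm wide at the rim, wall 4 mm, inner floor 5 mm up, standing loose in a collar on the base plate of the orange-handled feeder, right below the funnel. Origin at the centre of its underside, z up; 10 mm above the table. It need not be touched.
- orange_ball1_center (a point): White ceramic grinding ball, 20 mm across; this point is its centre. At the start it lies in the clear funnel above the orange-handled shutter, about 106 mm above the table.
- orange_ball2_center (a point): White ceramic grinding ball, 20 mm across; this point is its centre. At the start it lies in the clear funnel above the orange-handled shutter, about 106 mm above the table.
- orange_ball3_center (a point): White ceramic grinding ball, 20 mm across; this point is its centre. At the start it lies in the clear funnel above the orange-handled shutter, about 106 mm above the table.
- blue_shutter (a joint): The same shutter on an equal second feeder, with a blue handle and dark steel balls in its funnel, standing about 0.26 to 0.51 m beside the first. 0 m = closed (start); to be left closed.

How it is judged:
By the outcome, as a careful person would: the job done as asked, in the order asked, and still so for the second after the job is handed in, with the robot touching nothing.
It also fails if it takes over 35 s, if anything falls off the work surface, if the arm or the gripper's body presses on something with over 40 N, if the wrist force passes 120 N, or if a joint passes its speed limit or range.

### The arm

A 6-joint arm with a two-finger parallel gripper is mounted at the origin on the work surface. World frame = base frame: x ahead of the robot, y to its left, z up, the work surface at z = 0. Lengths are in m, angles in degrees, forces in N, time in s.
With the tool pointing down it reaches from about 0.4 to 0.825 m from the base axis. Payload 7 kg.
Tool frame: the origin (TCP) lies at the very end of the fingers, on their centre line; the grasp point (between the pads) lies 19 mm behind it; x points along the fingers, y is the direction in which the jaws open and shut, and the axes are right-handed (so a half turn about x gives the same grasp; the last joint's range is limited). The gripper opens to 88 mm and grips with 3 to 60 N. Pads are 19 mm wide; open, the fingers measure 130 mm over their backs; the gripper's body (78 mm by 193 mm) begins 47 mm behind the grasp point.
Start: joints at [-50.529, 20.546, 0.682, 0, -70.136, -16.507], TCP at [0.263, -0.621, 0.227] pointing down, gripper open.
Joint ranges: [-176.03, 176.03], [-82.01, 121.73], [-58.28, 71.71], [-173.87, 95.51], [-174.79, -0.11], [-173.66, 173.66]. Speed limits (degrees/s): [136.94, 136.94, 172.46, 180, 180, 180].

### API

Orientations are given as [roll, pitch, yaw] about the fixed x, y, z axes, in that order (R = Rz(yaw) Ry(pitch) Rx(roll)).
In Python, from plant import monitor, eyes, ticket gives the robot as it stands. The module is installed in compiled form; this text tells all that it offers.
- The arm moves only by the shell command python3 -m crank 'ROWS'. ROWS is JSON, a list of rows, each an object with "linear": the shift along the world's x, y, z in units of 60 mm (1.0 is 60 mm), a list of three; "rot": the turn, a rotation vector about the world's x, y, z in units of 5 degrees (1.0 is 5 degrees), a list of three; "hand": the opening, from 0 (shut) to 1 (fully open). In form: [{"linear": [tx, ty, tz], "rot": [ax, ay, az], "hand": hand}, ...]. A call has 1 to 20 rows; each row shifts and turns the pose as measured when the row begins; what a row does not reach is not made up. A row lasts 1/8 s, in which the tool goes at most 62.5 mm and 10.7 degrees, less where a joint would pass 70% of its speed; a pose out of reach is approached as far as the arm can. A call is refused whole if a number of a shift passes 1 or a number of a turn 1, either way. A call with a gripper value outside its range is refused whole. The fingers move at their own pace and stop on an object; the grip force is fixed at half the most. Time passes only in rows, so rows that do not move let the fingers close. It gives the time, the measured TCP pose, the force and the opening at its end, in the units of the state.
- monitor.get_obs(): the state, without advancing time (a new reading comes with each control period).
- eyes.snapshot(name): name is "scene" or "top"; returns a dict with "image" (384x512x3 uint8, red, green, blue), "depth" (384x512 float32, m along the optical axis (not along the pixel's ray), 0 where there is no reading), "K" (3x3 intrinsics, pixels), "camera_from_world" (4x4, takes a point from world to camera coordinates). Camera axes: x right, y up, looking along -z (the intrinsics and any distortion apply to the point x, -y, -z); pixel columns grow to the right and rows downward; lengths in m; the calibration is good to about 2 mm. A picture is of the moment at which its call begins.
- ticket.close_job(): hands the job in, once; it reports no verdict.
The state is a dict: "clock": time; "joint_pos": joint angles; "qvel": joint speeds; "tau": joint torques, N m; "tool_pos": TCP position; "orientation": TCP orientation; "force": force on the tool from outside, world axes, zero at the start; "moment": the same for the moment, N m; "opening": finger opening in m.
Only numpy, scipy, OpenCV 4.12 (cv2) and the standard library are available. Lean on these libraries where they do the work, as an engineer would, in place of code of your own. Each camera call takes 0.05 s, during which the arm holds its last target.

## Working session

There is one attempt and no reset: what is moved stays moved. The work goes in short steps, Python scripts to look and compute and a shell command to move; the robot and the scene stay as the last step left them, time stands still between calls to the robot, and variables do not carry over. Pictures are saved under pics/ and viewed, and the job is handed in when it is done.

```bash
mkdir -p pics; python3 - <<'E'
from plant import monitor, eyes
import cv2,numpy as np
o=monitor.get_obs();print({k:np.round(v,3).tolist() for k,v in o.items()})
for n in("scene","top"):
    s=eyes.snapshot(n);cv2.imwrite(f"pics/{n}0.png",s["image"][:,:,::-1]);np.savez(f"{n}0.npz",**s)
    print(n,s["K"].tolist(),np.round(s["camera_from_world"],3).tolist())
E
```

```text
{'clock': 0.0, 'joint_pos': [-50.53, 20.592, 0.633, -0.019, -70.135, -16.504], 'qvel': [-0.007, 0.009, 0.041, 0.033, -0.022, 0.088], 'tau': [-0.0, -58.271, 29.304, 6.997, 0.007, -0.0], 'tool_pos': [0.263, -0.621, 0.226], 'orientation': [95.734, 89.904, 118.693], 'force': [-0.491, -0.434, 1.358], 'moment': [-0.002, 0.005, 0.037], 'opening': 0.088}
scene [[395.1175862991166, 0.0, 260.30370717623776], [0.0, 395.1175862991166, 191.34204939700578], [0.0, 0.0, 1.0]] [[-0.526, 0.85, 0.001, 0.332], [-0.449, -0.278, 0.849, 0.155], [0.722, 0.446, 0.528, -1.294], [0.0, 0.0, 0.0, 1.0]]
top [[425.06556783690854, 0.0, 248.49372737515074], [0.0, 425.06556783690854, 185.91519355053794], [0.0, 0.0, 1.0]] [[0.024, -1.0, -0.007, -0.021], [0.992, 0.023, 0.125, -0.619], [-0.124, -0.009, 0.992, -0.827], [0.0, 0.0, 0.0, 1.0]]
```

View pics/scene0.png

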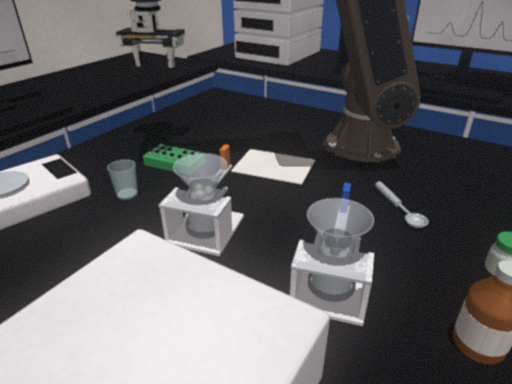

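View pics/top0.png

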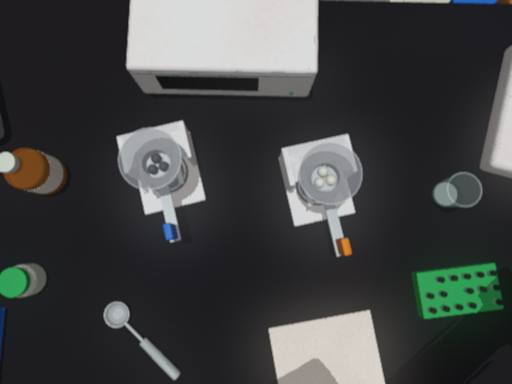

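The top view shows the orange handle at about (343,246) with white balls in the funnel at (325,178). The blue handle is at (170,231). Next I measure them.

```bash
cat > h.py <<'E'
import numpy as np,cv2
def load(n): return dict(np.load(n))
def pts(s,m):
    v,u=np.nonzero(m&(s["depth"]>0));d=s["depth"][v,u];K=s["K"]
    c=np.c_[(u-K[0,2])/K[0,0]*d,-(v-K[1,2])/K[1,1]*d,-d,np.ones(len(d))]
    return (c@np.linalg.inv(s["camera_from_world"]).T)[:,:3]
def rayz(s,u,v,z):
    K=s["K"];T=np.linalg.inv(s["camera_from_world"]);d=T[:3,:3]@np.array([(u-K[0,2])/K[0,0],-(v-K[1,2])/K[1,1],-1]);o=T[:3,3]
    return o+d*(z-o[2])/d[2]
def mask(s,col,roi):
    h=cv2.cvtColor(s["image"],cv2.COLOR_RGB2HSV)
    lo,hi={"o":((3,150,90),(18,255,255)),"b":((100,130,60),(125,255,255))}[col]
    m=cv2.inRange(h,lo,hi)>0;r=np.zeros_like(m);r[roi[1]:roi[3],roi[0]:roi[2]]=1
    return m&r
E
python3 - <<'E'
from h import *
t=load("top0.npz");s=load("scene0.npz")
for nm,im,c,roi in(("topO",t,"o",(320,225,365,270)),("scO",s,"o",(210,135,240,175)),("topB",t,"b",(150,215,190,250)),("scB",s,"b",(330,175,360,215))):
    m=mask(im,c,roi);p=pts(im,m);print(nm,m.sum(),np.round(p.min(0),3),np.round(np.median(p,0),3),np.round(p.max(0),3))
    q=p[(p[:,2]>.143)&(p[:,2]<.158)];print("  top face",len(q),np.round(q.mean(0),4),np.round(q.min(0),3),np.round(q.max(0),3))
    if len(q)>5:
        r=cv2.minAreaRect((q[:,:2]*1000).astype(np.float32));print("  rect",r)
# rim points top
for nm,roi in(("O",(290,130,370,220)),("B",(110,120,195,205))):
    m=np.zeros(t["depth"].shape,bool);m[roi[1]:roi[3],roi[0]:roi[2]]=1
    p=pts(t,m);q=p[(p[:,2]>.160)&(p[:,2]<.175)];print(nm,"rim",len(q),np.round(q.mean(0),3),np.round(q.min(0),3),np.round(q.max(0),3))
im=t["image"][110:280,270:390][:,:,::-1];cv2.imwrite("pics/z0.png",cv2.resize(im,None,fx=3.5,fy=3.5,interpolation=cv2.INTER_CUBIC))
E
```

```text
topO 202 [ 0.484 -0.223 -0.003] [ 0.502 -0.177  0.151] [ 0.518 -0.17   0.155]
  top face 143 [ 0.5038 -0.1786  0.1514] [ 0.49  -0.188  0.143] [ 0.518 -0.17   0.155]
  rect ((503.6848449707031, -179.02947998046875), (28.62838363647461, 14.168171882629395), 11.473974227905273)
scO 116 [ 0.226 -0.388 -0.004] [ 0.508 -0.174  0.14 ] [ 0.52  -0.168  0.151]
  top face 48 [ 0.5079 -0.1758  0.1481] [ 0.49  -0.186  0.143] [ 0.52  -0.168  0.151]
  rect ((504.85296630859375, -177.09303283691406), (28.89386749267578, 12.527532577514648), 12.656414985656738)
topB 190 [ 0.506  0.122 -0.001] [0.522 0.13  0.151] [0.537 0.174 0.154]
  top face 136 [0.5224 0.131  0.1512] [0.508 0.122 0.143] [0.536 0.14  0.154]
  rect ((522.98876953125, 131.71083068847656), (29.19409942626953, 14.111776351928711), 13.845169067382812)
scB 131 [ 0.252  0.041 -0.003] [0.531 0.134 0.145] [0.539 0.143 0.151]
  top face 69 [0.5265 0.1339 0.1485] [0.508 0.125 0.143] [0.538 0.142 0.151]
  rect ((522.9744873046875, 133.01931762695312), (31.094818115234375, 13.35562801361084), 12.318329811096191)
O rim 911 [ 0.634 -0.153  0.166] [ 0.576 -0.204  0.16 ] [ 0.686 -0.093  0.173]
B rim 889 [0.653 0.173 0.166] [0.593 0.111 0.16 ] [0.704 0.222 0.173]
```

View pics/z0.png

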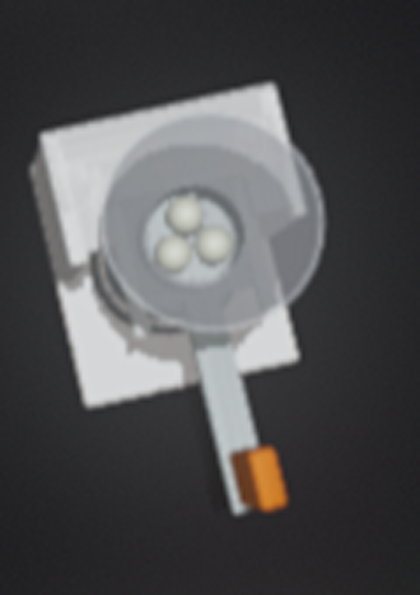

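```bash
cat >> h.py <<'E'
from scipy.spatial.transform import Rotation as Ro
def need(tgt,yaw):
    from plant import monitor
    o=monitor.get_obs();R=Ro.from_euler("xyz",o["orientation"],degrees=True)
    c,s=np.cos(np.radians(yaw)),np.sin(np.radians(yaw))
    for sg in(1,-1):
        y=sg*np.array([-s,c,0]);x=np.array([0,0,-1.]);T=Ro.from_matrix(np.c_[x,y,np.cross(x,y)])
        print("rot units",np.round((T*R.inv()).as_rotvec(degrees=True)/5,2))
    print("shift units",np.round((np.array(tgt)-o["tool_pos"])/.06,3),"j6",o["joint_pos"][5],"pos",np.round(o["tool_pos"],4),"F",np.round(o["force"],1),"open",o["opening"],"t",o["clock"])
E
python3 -c "
from h import *
need([.504,-.1785,.2],12.7)"
```

```text
rot units [-0.02 -0.01 -2.05]
rot units [ 1.000e-02 -2.000e-02  3.395e+01]
shift units [ 4.014  7.377 -0.428] j6 -16.5058710030621 pos [ 0.2631 -0.6211  0.2257] F [ 0.1 -0.6 -0.6] open 0.08758328591717075 t 0.1
```

```bash
python3 -m crank '[{"linear":[0.2,0.4,0],"rot":[0,0,-0.2],"hand":1},{"linear":[0.4,0.75,0],"rot":[0,0,-0.3],"hand":1},{"linear":[0.4,0.75,0],"rot":[0,0,-0.3],"hand":1},{"linear":[0.4,0.75,0],"rot":[0,0,-0.3],"hand":1},{"linear":[0.4,0.75,0],"rot":[0,0,-0.3],"hand":1},{"linear":[0.4,0.75,0],"rot":[0,0,-0.3],"hand":1},{"linear":[0.4,0.75,0],"rot":[0,0,-0.3],"hand":1},{"linear":[0.4,0.75,0],"rot":[0,0,0],"hand":1},{"linear":[0.4,0.75,0],"rot":[0,0,0],"hand":1},{"linear":[0.4,0.7,0],"rot":[0,0,0],"hand":1},{"linear":[0,0,0],"rot":[0,0,0],"hand":1}]'; python3 -c "
from h import *
need([.504,-.1785,.2],12.7)"
```

```text
clock: 1.48
tool_pos: [0.4938, -0.18, 0.2208]
orientation: [113.9, 89.5, 126.4]
force: [-0.0, -0.3, 0.1]
opening: 0.0877
rot units [-0.08 -0.06  0.05]
rot units [ -0.09   0.12 -35.95]
shift units [ 0.169  0.025 -0.346] j6 -78.40544909921908 pos [ 0.4938 -0.18    0.2208] F [-0.  -0.3  0.1] open 0.0877159022212415 t 1.475
```

```bash
python3 -m crank '[{"linear":[0.17,0.03,-0.3],"rot":[-0.08,-0.06,0.05],"hand":1},{"linear":[0,0,-0.3],"rot":[0,0,0],"hand":1},{"linear":[0,0,0],"rot":[0,0,0],"hand":1}]'; python3 - <<'E'
from h import *
from plant import eyes
need([.504,-.1785,.111],12.7)
for n in("scene","top"):
    s=eyes.snapshot(n);np.savez(n+"1.npz",**s);im=s["image"][:,:,::-1]
    im=im[110:280,270:390] if n=="top" else im[60:240,130:320]
    cv2.imwrite(f"pics/{n}1.png",cv2.resize(im,None,fx=3,fy=3,interpolation=cv2.INTER_CUBIC))
E
```

```text
clock: 1.85
tool_pos: [0.5034, -0.1783, 0.1836]
orientation: [174.4, 89.9, -172.8]
force: [0.2, -0.1, 0.3]
opening: 0.0875
rot units [ 0.   -0.01 -0.02]
rot units [2.000e-02 0.000e+00 3.598e+01]
shift units [ 0.011 -0.003 -1.209] j6 -78.76162354434815 pos [ 0.5034 -0.1783  0.1836] F [ 0.2 -0.1  0.3] open 0.08754855594387717 t 1.85
```

View pics/scene1.png

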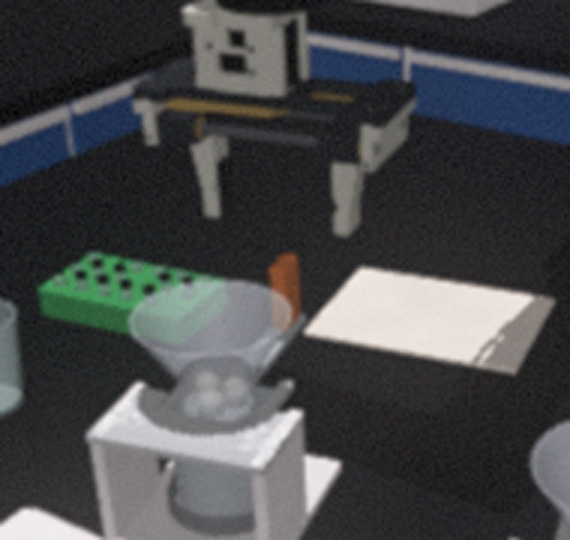

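View pics/top1.png

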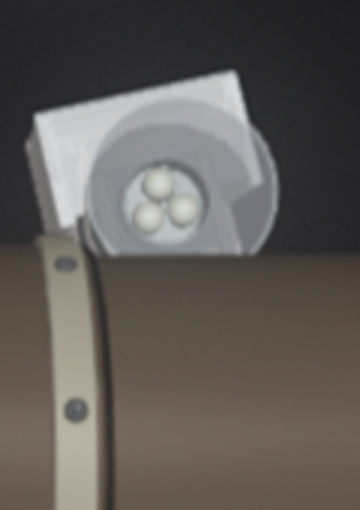

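The scene view (crop scale 3) shows the open fingers at about (210,215) and (345,230), straddling the handle at (285,290). The top view shows the arm hiding the handle and the balls still in the funnel. I go down next.

```bash
python3 -m crank '[{"linear":[0.01,0,-0.4],"rot":[0,0,0],"hand":1},{"linear":[0,0,-0.4],"rot":[0,0,0],"hand":1},{"linear":[0,0,-0.35],"rot":[0,0,0],"hand":1},{"linear":[0,0,0],"rot":[0,0,0],"hand":1}]'; python3 -c "
from h import *
need([.504,-.1785,.111],12.7)"
```

```text
clock: 2.45
tool_pos: [0.507, -0.1804, 0.119]
orientation: [-22.8, 89.5, -10.1]
force: [0.4, 0.5, 0.5]
opening: 0.0875
rot units [ 0.02  0.1  -0.  ]
rot units [-1.6e-01  3.0e-02  3.6e+01]
shift units [-0.049  0.032 -0.134] j6 -78.74165683431616 pos [ 0.507  -0.1804  0.119 ] F [0.4 0.5 0.5] open 0.08752178850661578 t 2.45
```

```bash
python3 -m crank '[{"linear":[-0.05,0.03,-0.13],"rot":[0,0.1,0],"hand":1},{"linear":[0,0,0],"rot":[0,0,0],"hand":0.5},{"linear":[0,0,0],"rot":[0,0,0],"hand":0.2},{"linear":[0,0,0],"rot":[0,0,0],"hand":0},{"linear":[0,0,0],"rot":[0,0,0],"hand":0},{"linear":[0,0,0],"rot":[0,0,0],"hand":0},{"linear":[0,0,0],"rot":[0,0,0],"hand":0}]'; python3 - <<'E'
from h import *
from plant import eyes
need([.504,-.1785,.111],12.7)
s=eyes.snapshot("scene");im=s["image"][:,:,::-1][60:240,130:320]
cv2.imwrite(f"pics/scene2.png",cv2.resize(im,None,fx=3,fy=3,interpolation=cv2.INTER_CUBIC))
E
```

```text
clock: 3.32
tool_pos: [0.5059, -0.179, 0.1146]
orientation: [-35.8, 89.7, -23.0]
force: [-0.7, -0.3, 0.3]
opening: 0.0331
rot units [ 0.02  0.06 -0.  ]
rot units [-0.09  0.04 36.  ]
shift units [-0.032  0.008 -0.06 ] j6 -78.93956765315583 pos [ 0.5059 -0.179   0.1146] F [-0.7 -0.3  0.3] open 0.033148415394127294 t 3.325
```

View pics/scene2.png

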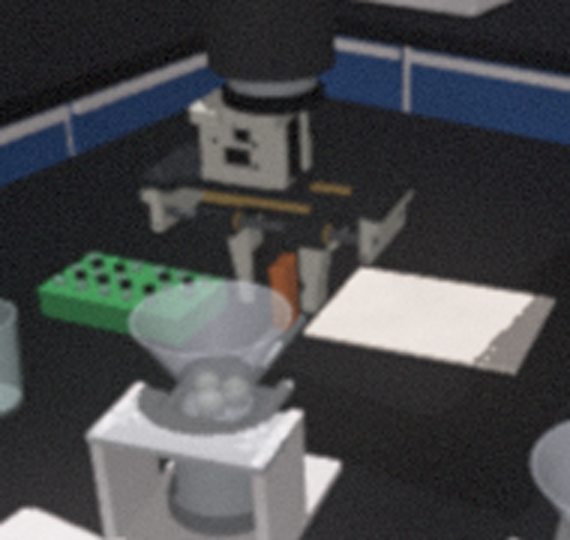

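The fingers stand on both sides of the handle at (285,290) and are still closing (33 mm), so I keep closing them.

```bash
python3 -m crank '[{"linear":[0,0,0],"rot":[0,0,0],"hand":0},{"linear":[0,0,0],"rot":[0,0,0],"hand":0},{"linear":[0,0,0],"rot":[0,0,0],"hand":0},{"linear":[0,0,0],"rot":[0,0,0],"hand":0},{"linear":[0,0,0],"rot":[0,0,0],"hand":0}]'; python3 -c "
from h import *
need([.504,-.1785,.111],12.7)"
```

```text
clock: 4.0
tool_pos: [0.5057, -0.1782, 0.1145]
orientation: [-27.5, 89.7, -14.7]
force: [-0.7, -0.9, 0.4]
opening: 0.014
rot units [ 0.01  0.05 -0.02]
rot units [-8.000e-02  2.000e-02  3.598e+01]
shift units [-0.029 -0.006 -0.059] j6 -78.87798781583543 pos [ 0.5057 -0.1782  0.1145] F [-0.7 -0.9  0.4] open 0.014013740376798286 t 4.0
```

```bash
python3 -m crank '[{"linear":[-0.09,-0.02,0],"rot":[0,0,0],"hand":0},{"linear":[-0.18,-0.04,0],"rot":[0,0,0],"hand":0},{"linear":[-0.18,-0.04,0],"rot":[0,0,0],"hand":0},{"linear":[-0.18,-0.04,0],"rot":[0,0,0],"hand":0},{"linear":[0,0,0],"rot":[0,0,0],"hand":0}]'; python3 -c "
from h import *
need([.5057-.0537,-.1782-.0121,.1145],12.7)"
```

```text
clock: 4.62
tool_pos: [0.4656, -0.1881, 0.1145]
orientation: [-33.1, 89.6, -20.3]
force: [0.7, -2.2, -1.8]
opening: 0.0142
rot units [ 0.03  0.07 -0.02]
rot units [-0.11  0.04 35.98]
shift units [-0.226 -0.037 -0.001] j6 -77.8861806094568 pos [ 0.4656 -0.1881  0.1145] F [ 0.7 -2.2 -1.8] open 0.014170916470141775 t 4.625
```

```bash
python3 -m crank '[{"linear":[-0.13,-0.03,0],"rot":[0,0,0],"hand":0},{"linear":[-0.1,-0.02,0],"rot":[0,0,0],"hand":0},{"linear":[-0.05,-0.01,0],"rot":[0,0,0],"hand":0},{"linear":[0,0,0],"rot":[0,0,0],"hand":0}]'; python3 - <<'E'
from h import *
from plant import eyes
need([.5057-.0537,-.1782-.0121,.1145],12.7)
s=eyes.snapshot("top");im=s["image"][:,:,::-1][110:280,270:390]
cv2.imwrite(f"pics/top3.png",cv2.resize(im,None,fx=3,fy=3,interpolation=cv2.INTER_CUBIC))
E
```

```text
clock: 5.12
tool_pos: [0.4525, -0.1914, 0.1146]
orientation: [-18.0, 89.0, -5.2]
force: [0.5, -2.5, -0.8]
opening: 0.0138
rot units [ 0.02  0.2  -0.03]
rot units [-3.100e-01  3.000e-02  3.597e+01]
shift units [-0.008  0.018 -0.002] j6 -77.37957081946125 pos [ 0.4525 -0.1914  0.1146] F [ 0.5 -2.5 -0.8] open 0.013801556213361234 t 5.125
```

View pics/top3.png

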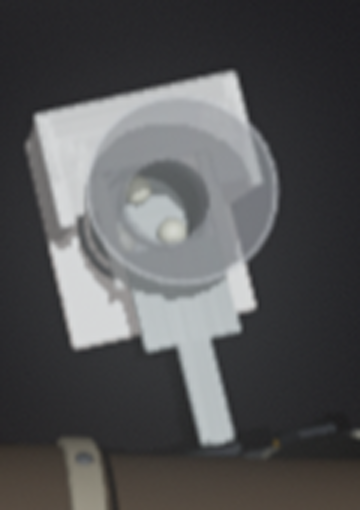

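Two balls show at (138,190) and (172,230), apparently already dropping. I pull slightly further to feel the stop, wait, and look again.

```bash
python3 -m crank '[{"linear":[-0.06,-0.013,0],"rot":[0,0.1,0],"hand":0},{"linear":[-0.06,-0.013,0],"rot":[0,0,0],"hand":0},{"linear":[0,0,0],"rot":[0,0,0],"hand":0},{"linear":[0,0,0],"rot":[0,0,0],"hand":0},{"linear":[0,0,0],"rot":[0,0,0],"hand":0},{"linear":[0,0,0],"rot":[0,0,0],"hand":0},{"linear":[0,0,0],"rot":[0,0,0],"hand":0},{"linear":[0,0,0],"rot":[0,0,0],"hand":0}]'; python3 - <<'E'
from h import *
from plant import eyes
need([.5057-.0537,-.1782-.0121,.1145],12.7)
s=eyes.snapshot("top");im=s["image"][:,:,::-1][110:280,270:390];np.savez("top4.npz",**s)
cv2.imwrite(f"pics/top4.png",cv2.resize(im,None,fx=3,fy=3,interpolation=cv2.INTER_CUBIC))
s=eyes.snapshot("scene");im=s["image"][:,:,::-1][60:240,130:320]
cv2.imwrite(f"pics/scene4.png",cv2.resize(im,None,fx=3,fy=3,interpolation=cv2.INTER_CUBIC))
E
```

```text
clock: 6.18
tool_pos: [0.4524, -0.1914, 0.1147]
orientation: [-12.4, 88.6, 0.5]
force: [5.5, -2.0, -4.5]
opening: 0.0138
rot units [-0.    0.27 -0.04]
rot units [-0.43 -0.   35.96]
shift units [-0.007  0.018 -0.003] j6 -77.12017000170576 pos [ 0.4524 -0.1914  0.1147] F [ 5.5 -2.  -4.5] open 0.013756219852214197 t 6.175
```

View pics/top4.png

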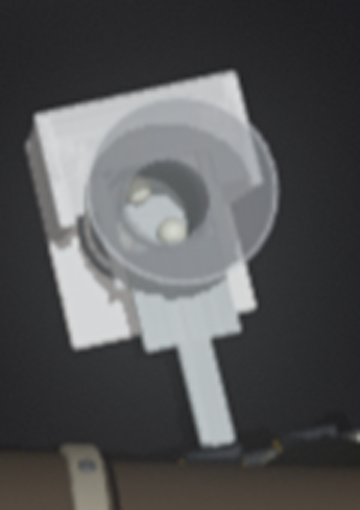

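View pics/scene4.png

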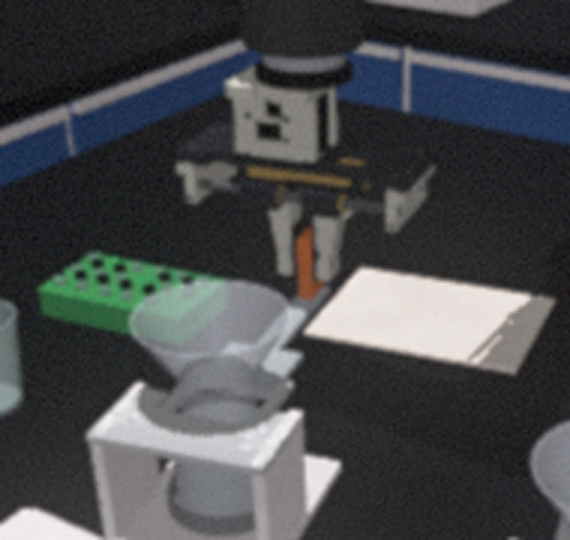

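The stop is reached: the pose did not change while the force rose. The funnel outlet at (215,385) in the scene view is empty. In the top view two balls are visible in the cup at (138,190) and (172,230). I check their depth and then close.

```bash
python3 - <<'E'
from h import *
s=load("top4.npz")
for u,v in((316,173),(327,187),(322,181),(335,175)):
    m=np.zeros(s["depth"].shape,bool);m[v-2:v+3,u-2:u+3]=1;p=pts(s,m);print(u,v,np.round(np.median(p,0),3),np.round(p[:,2].max(),3),np.round(rayz(s,u,v,.02),3))
im=s["image"][150:210,300:360][:,:,::-1];cv2.imwrite("pics/z4.png",cv2.resize(im,None,fx=9,fy=9,interpolation=cv2.INTER_CUBIC))
E
```

```text
316 173 [ 0.65  -0.144  0.035] 0.038 [ 0.652 -0.147  0.02 ]
327 187 [ 0.621 -0.167  0.035] 0.039 [ 0.623 -0.169  0.02 ]
322 181 [ 0.636 -0.16   0.016] 0.031 [ 0.635 -0.159  0.02 ]
335 175 [ 0.641 -0.178  0.057] 0.109 [ 0.649 -0.186  0.02 ]
```

View pics/z4.png

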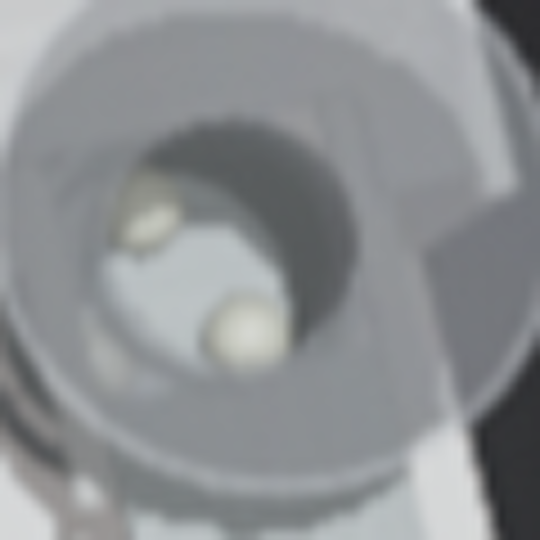

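Ball tops are at z = 0.035, which equals cup floor 15 mm plus 20 mm. The third ball shows faintly through the funnel wall at (108,355), which is full-image pixel (312,189). Its position at z = 0.025 is about 22 mm from the cup axis, inside the cup. I close the shutter now.

```bash
python3 -c "
from h import *
print(rayz(load('top4.npz'),312,189,.025))"; python3 -m crank '[{"linear":[0.09,0.02,0],"rot":[0,0,0],"hand":0},{"linear":[0.18,0.04,0],"rot":[0,0.1,0],"hand":0},{"linear":[0.18,0.04,0],"rot":[0,0,0],"hand":0},{"linear":[0.18,0.04,0],"rot":[0,0,0],"hand":0},{"linear":[0,0,0],"rot":[0,0,0],"hand":0}]'; python3 -c "
from h import *
need([.5057,-.1782,.1145],12.7)"
```

```text
[ 0.61753079 -0.13766319  0.025     ]
clock: 6.9
tool_pos: [0.4904, -0.1819, 0.1147]
orientation: [-6.0, 89.3, 6.9]
force: [0.8, 0.8, -0.9]
opening: 0.0139
rot units [-0.02  0.13 -0.03]
rot units [-2.100e-01 -2.000e-02  3.597e+01]
shift units [ 0.255  0.062 -0.003] j6 -78.19216903305716 pos [ 0.4904 -0.1819  0.1147] F [ 0.8  0.8 -0.9] open 0.013934204845609805 t 6.9
```

```bash
python3 -m crank '[{"linear":[0.14,0.03,0],"rot":[0,0,0],"hand":0},{"linear":[0.11,0.03,0],"rot":[0,0,0],"hand":0},{"linear":[0.08,0.02,0],"rot":[0,0,0],"hand":0},{"linear":[0.08,0.02,0],"rot":[0,0,0],"hand":0},{"linear":[0,0,0],"rot":[0,0,0],"hand":0}]'; python3 -c "
from h import *
need([.5057,-.1782,.1145],12.7)"
```

```text
clock: 7.52
tool_pos: [0.5056, -0.1782, 0.1145]
orientation: [176.9, 89.5, -170.3]
force: [1.7, 3.0, -0.1]
opening: 0.0138
rot units [ 0.02 -0.1  -0.02]
rot units [1.600e-01 3.000e-02 3.598e+01]
shift units [ 0.002 -0.     0.   ] j6 -78.86731775847014 pos [ 0.5056 -0.1782  0.1145] F [ 1.7  3.  -0.1] open 0.013809092691004481 t 7.525
```

```bash
python3 -m crank '[{"linear":[0.1,0.022,0],"rot":[0,0,0],"hand":0},{"linear":[0.1,0.022,0],"rot":[0,0,0],"hand":0},{"linear":[0,0,0],"rot":[0,0,0],"hand":0}]'; python3 -m crank '[{"linear":[0,0,0],"rot":[0,-0.1,0],"hand":0.3},{"linear":[0,0,0],"rot":[0,0,0],"hand":0.5},{"linear":[0,0,0],"rot":[0,0,0],"hand":0.8},{"linear":[0,0,0],"rot":[0,0,0],"hand":0.8},{"linear":[0,0,0],"rot":[0,0,0],"hand":0.8},{"linear":[0,0,0],"rot":[0,0,0],"hand":0.8},{"linear":[0,0,0],"rot":[0,0,0],"hand":0.8}]'
```

```text
clock: 7.9
tool_pos: [0.5058, -0.1781, 0.1142]
orientation: [174.9, 88.1, -172.4]
force: [0.8, 3.5, -1.5]
opening: 0.0139
clock: 8.78
tool_pos: [0.5078, -0.1779, 0.1139]
orientation: [179.5, 88.8, -167.8]
force: [-0.3, -0.6, 0.7]
opening: 0.0695
```

Released at the closed stop; now I raise straight up and back away.

```bash
python3 -m crank '[{"linear":[0,0,0.3],"rot":[0,0,0],"hand":0.8},{"linear":[0,0,0.5],"rot":[0,0,0],"hand":0.8},{"linear":[0,0,0.5],"rot":[0,0,0],"hand":0.8},{"linear":[0,0,0.6],"rot":[0,0,0],"hand":0.8},{"linear":[0,0,0.3],"rot":[0,0,0],"hand":0.8},{"linear":[-0.2,-0.7,0.2],"rot":[0,0,0],"hand":0.8},{"linear":[-0.2,-0.8,0],"rot":[0,0,0],"hand":0.8},{"linear":[-0.2,-0.8,0],"rot":[0,0,0],"hand":0.8},{"linear":[-0.2,-0.8,0],"rot":[0,0,0],"hand":0.8},{"linear":[-0.2,-0.8,0],"rot":[0,0,0],"hand":0.8},{"linear":[0,0,0],"rot":[0,0,0],"hand":0.8},{"linear":[0,0,0],"rot":[0,0,0],"hand":0.8}]'; python3 - <<'E'
from h import *
from plant import eyes
for n,c in(("top",(320,225,365,270)),("scene",(205,135,240,175))):
    s=eyes.snapshot(n);np.savez(n+"5.npz",**s);cv2.imwrite(f"pics/{n}5.png",s["image"][:,:,::-1])
    p=pts(s,mask(s,"o",c));q=p[(p[:,2]>.143)&(p[:,2]<.158)];print(n,len(q),np.round(q.mean(0),4),cv2.minAreaRect((q[:,:2]*1000).astype(np.float32)) if len(q)>4 else "")
    if n=="top":
        p=pts(s,mask(s,"b",(150,215,190,250)));q=p[(p[:,2]>.143)&(p[:,2]<.158)];print("blue",np.round(q.mean(0),4))
        im=s["image"][130:270,280:380][:,:,::-1];cv2.imwrite("pics/z5.png",cv2.resize(im,None,fx=4,fy=4,interpolation=cv2.INTER_CUBIC))
E
```

```text
clock: 10.28
tool_pos: [0.4445, -0.4184, 0.2627]
orientation: [-179.2, 88.8, -166.4]
force: [0.4, 1.2, 0.3]
opening: 0.0703
top 142 [ 0.5036 -0.1785  0.1517] ((503.698486328125, -179.058837890625), (28.502124786376953, 14.135200500488281), 13.125250816345215)
blue [0.5223 0.131  0.1514]
scene 47 [ 0.5077 -0.1762  0.1479] ((505.7494812011719, -177.30494689941406), (28.2490177154541, 12.840866088867188), 12.755023956298828)
```

View pics/z5.png

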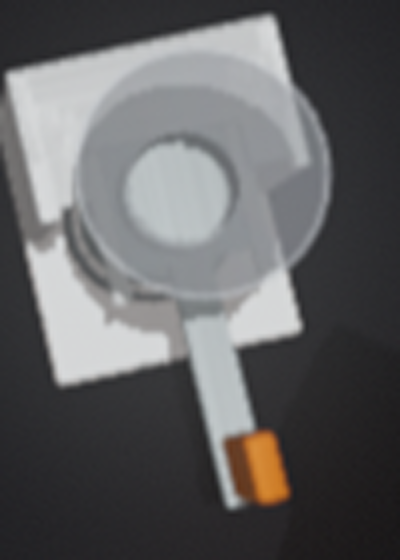

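View pics/scene5.png

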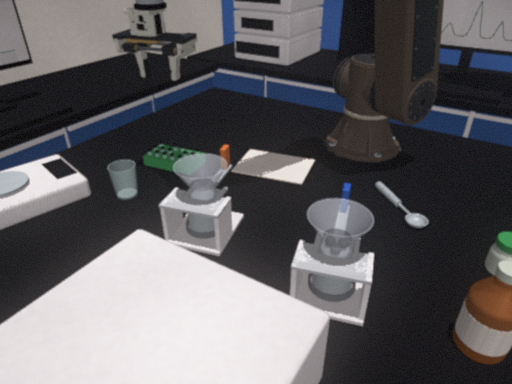

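The zoomed top view shows the funnel empty, the plate covering the outlet at (180,190), and the orange handle back at its start position at (260,467). In the scene view no balls lie outside the feeder, and the arm is clear at (155,45).

```bash
python3 -c "
from plant import ticket
print(ticket.close_job())"
```

```text
the job is handed in; nothing more can be done
None
```

I pulled the orange shutter to its open stop and the three white balls dropped into the cup. I then pushed the shutter back to its closed stop, let go, and moved the arm clear. The job was handed in at about 10.4 s.

- **Opening:** the shutter moved 54.8 mm. A further pull raised the force but did not move it.
- **Balls:** with the shutter open the funnel was empty. Two balls were plain in the cup, with tops at z = 0.035 m, as expected for balls lying on its floor. The third was only seen faintly through the funnel wall, about 18 mm from the cup axis. I estimated 22 mm before computing it; either way it is inside the cup.
- **Closing:** the top camera puts the orange handle within 0.3 mm of where it started, and the scene camera within about 1 mm.
- **Blue shutter:** it has not moved (within 0.1 mm).
- **Forces:** readings stayed below about 8 N whenever I checked, and no ball was seen outside the feeder.

The two cameras disagree by 2–4 mm on where the handle stands, but each agrees with its own starting reading.

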